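# Dial the code of the teal sample case

### The job

In the safety cabinet stand two sample cases with combination dials; set the code of the one with the teal lid. First turn its white dial until the orange pointer is at the blue dot, then turn its black dial until the orange pointer is at the yellow dot, and leave both there. Do not touch the case with the grey lid.

Things in the scene. Friction and masses are not known exactly. Their poses are not given: they have to be found in the camera images.
- white_dial (a joint): Angle (rad) of the white dial on the teal-lidded case, growing counter-clockwise seen from above, about the vertical. 0: pointer towards the case's front (hasp) side, at the white dot. Fixed dots round the dial: red -1.396, yellow -0.698, white 0, blue +0.698, green +1.396. Stops at -1.75 and 1.75. Light friction (0.05 N m); stays where left. Starts at -0.75 to 0.1.
- black_dial (a joint): Angle (rad) of the black dial on the teal-lidded case, growing counter-clockwise seen from above, about the vertical. 0: pointer towards the case's front (hasp) side, at the white dot. Fixed dots round the dial: red -1.396, yellow -0.698, white 0, blue +0.698, green +1.396. Stops at -1.75 and 1.75. Light friction (0.05 N m); stays where left. Starts at -0.1 to 0.75.
- white_dial_grip (a point): White dial of the teal case: point on its axis in its upright grip bar, 11 mm below the bar's top, 136 mm above the table. Turns with the dial: x = where the orange pointer end points, along the bar; y across it; z up. Bar 46 long (x), 14 wide (y), 36 mm tall, on a skirt 48 mm across, 8 mm high; pinch its flat sides from above and turn. The black dial is 130 mm away; the lid is clear otherwise.
- black_dial_grip (a point): Black dial of the teal case: point on its axis in its upright grip bar, 11 mm below the bar's top, 136 mm above the table. Turns with the dial: x = where the orange pointer end points, along the bar; y across it; z up. Bar 46 long (x), 14 wide (y), 36 mm tall, on a skirt 48 mm across, 8 mm high; pinch its flat sides from above and turn. The white dial is 130 mm away; the lid is clear otherwise.
- grey_case: The other case, not to be touched: same fixed cream box, 176 x 266 x 100 mm (x, y, z), but with a grey lid; its own white and black dials, 47 mm high on the lid, stand at y = +65 and -65 mm. Origin: centre of its underside; x points from its front (hasp) to its back, z up. Either case may stand on the left or the right.

How it is judged:
By the outcome, as a careful person would: the job done as asked, in the order asked, and still so for the second after the job is handed in, with the robot touching nothing.
It also fails if it takes over 45 s, if anything falls off the work surface, if the arm or the gripper's body presses on something with over 40 N, if the wrist force passes 120 N, or if a joint passes its speed limit or range.

### The arm

A 6-joint arm with a two-finger parallel gripper is mounted at the origin on the work surface. World frame = base frame: x ahead of the robot, y to its left, z up, the work surface at z = 0. Lengths are in m, angles in degrees, forces in N, time in s.
With the tool pointing down it reaches from about 0.3 to 0.75 m from the base axis. Payload 8.5 kg.
Tool frame: the origin (TCP) lies between the finger pads; the fingertips stand env.finger_overhang ahead of it and the grasp point (between the pads) lies 2 mm behind it (env.finger_overhang is the distance from the TCP to the fingertips, in m); z points along the fingers, y is the line along which they close (so a half turn about z gives the same grasp; the last joint's range is limited). The gripper opens to 85 mm and grips with 20 to 120 N. Pads are 22 mm wide; open, the fingers measure 114 mm over their backs; the gripper's body (76 mm by 85 mm) begins 54 mm behind the grasp point. The pads swing forward as they close: fully open they stand 13 mm farther back than shut.
Start: joints at [-80.289, 21.807, 74.336, -0, 83.858, -12.336], TCP at [0.206, -0.51, 0.248] pointing down, gripper open.
Joint ranges: [-178.18, 178.18], [-50.72, 133.34], [12.68, 142.11], [-81.47, 261.47], [9.98, 163.14], [-165.26, 165.26]. Speed limits (degrees/s): [136.94, 136.94, 180, 180, 180, 180].

### API

Orientations are given as a 3x3 rotation matrix whose columns are the frame's x, y, z axes.
In Python, from rig import env gives the robot as it stands. The module is installed in compiled form; this text tells all that it offers.
- The arm moves only by the tool jog_arm, never from a script. Its arguments are lists of equal length, an entry for each row: "hand": the finger opening in m, from 0 to 0.0854; "travel": the shift along the world's x, y, z in m, a list of three; "yaw": the turn about the world's z in rad. A call has exactly 5 rows; each row shifts and turns the commanded pose from where the row before left it; what a row does not reach is not made up. A row lasts 1/8 s, in which the tool goes at most 62.5 mm and 10.7 degrees, less where a joint would pass 70% of its speed; a pose out of reach is approached as far as the arm can. A call is refused whole if a number of a shift passes 0.0625 or a number of a turn 0.188, either way. A call with a gripper value outside its range is refused whole. The fingers move at their own pace and stop on an object; "grip_force" is the grip in N (left out, the last holds). Time passes only in rows, so rows that do not move let the fingers close, or fill a call up. It gives the time, the measured TCP pose, the force, the opening and the grip force at its end, in the units of the state.
- env.observe(): the state, without advancing time (a new reading comes with each control period).
- env.get_image(name): name is "scene" or "top"; returns the picture (480x640x3 uint8, red, green, blue); there is no depth.
- env.calibration(name): a dict with "fx", "fy", "cx", "cy" (pixels), "position" and "rotation" of the camera in the world. Camera axes: x right, y down, z forward; pixel columns grow to the right and rows downward; lengths in m; the calibration is good to about 2 mm. A picture is of the moment at which its call begins. calibration takes no time and is no camera call.
- env.close_job(): hands the job in; it is judged then, once.
The state is a dict: "time_s": time; "q": joint angles; "qvel": joint speeds; "joint_efforts": joint torques, N m; "position": TCP position; "tool_rot": TCP orientation; "ft_force": force on the tool from outside, world axes, zero at the start; "wrist_torque": the same for the moment, N m; "grip_width": finger opening in m; "gripper_force": force on a finger pad.
Only numpy, scipy, OpenCV 4.12 (cv2) and the standard library are available. Lean on these libraries where they do the work, as an engineer would, in place of code of your own. Each camera call takes 0.05 s, during which the arm holds its last target. There are 200 camera calls.

## Working session

There is one attempt and no reset: what is moved stays moved. The work goes in short steps, Python scripts to look and compute and a tool call to move; the robot and the scene stay as the last step left them, time stands still between calls to the robot, and variables do not carry over. Pictures are saved under pics/ and viewed, at most 10 in all, crops included, and the job is handed in when it is done.

Besides the shell and the picture viewer there is one more tool, called after ">>>" as name(argument=value, ...) on one line, values as JSON. jog_arm: Moves the arm, as the interface text tells. Its arguments: {"type":"object","properties":{"hand":{"type":"array"},"travel":{"type":"array"},"yaw":{"type":"array"},"grip_force":{"type":"number"}},"required":["hand","travel","yaw"]}

```bash
mkdir -p pics; python3 - <<'E'
from rig import env
import cv2
for n in("scene","top"):
    cv2.imwrite(f"pics/{n}0.png",env.get_image(n)[:,:,::-1]); print(env.calibration(n))
print(env.finger_overhang,env.observe())
E
```

```text
{'fx': 476.19044326829436, 'fy': 476.19044326829436, 'cx': 316.20827236684323, 'cy': 240.70676204305147, 'position': array([ 0.87177839, -0.35395948,  0.72028558]), 'rotation': array([[ 0.7087354 ,  0.53705355, -0.45745778],
       [ 0.70525715, -0.55546152,  0.44053928],
       [-0.01750701, -0.63485115, -0.7724361 ]])}
{'fx': 549.8078328601383, 'fy': 549.8078328601383, 'cx': 316.0415708288403, 'cy': 239.5402623804871, 'position': array([ 0.40962186, -0.01034716,  0.98419895]), 'rotation': array([[ 9.32857303e-03, -9.91284218e-01,  1.31409954e-01],
       [-9.99956485e-01, -9.23800055e-03,  1.29885851e-03],
       [-7.35727183e-05, -1.31416352e-01, -9.91327260e-01]])}
0.017 {'time_s': 0.1, 'q': array([-8.02890560e+01,  2.18384776e+01,  7.43783230e+01, -9.49630868e-04,
        8.38595762e+01, -1.23368553e+01]), 'qvel': array([-0.03433841, -0.0716085 , -0.04779328,  0.03437317,  0.02541901,
        0.03728441]), 'joint_efforts': array([ 5.98235856e-03, -4.49219263e+01, -2.31655741e+01, -6.23730443e-05,
        3.62489089e-03,  1.95136408e-05]), 'position': array([ 0.20640232, -0.50954467,  0.24777317]), 'tool_rot': array([[ 9.26870378e-01,  3.75381466e-01, -2.41094723e-04],
       [ 3.75381447e-01, -9.26869489e-01,  1.31114609e-03],
       [ 2.68716599e-04, -1.30576496e-03, -9.99999111e-01]]), 'ft_force': array([0.16439539, 0.36473668, 0.77188856]), 'wrist_torque': array([ 0.01301572,  0.01266128, -0.00695782]), 'gripper_force': 0.0, 'grip_width': 0.08536129619321221}
```

View pics/top0.png

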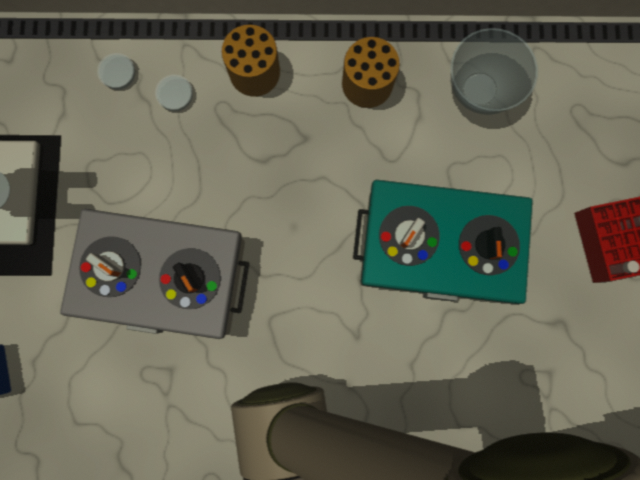

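View pics/scene0.png

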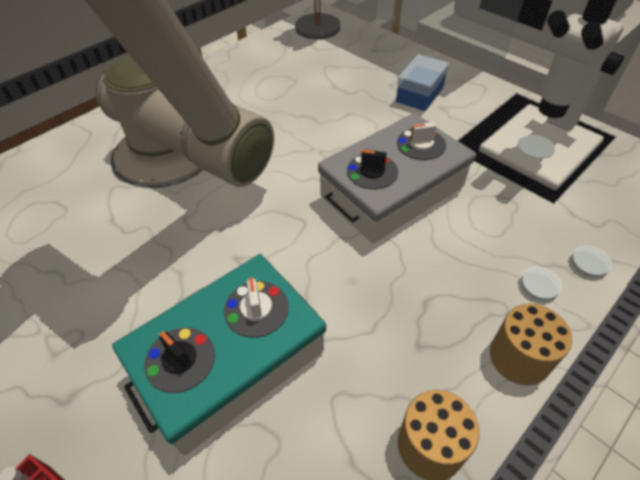

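The top view shows the teal case on the right, with the white dial near (409,236), the black dial near (489,246) and the hasp towards the robot. The grey case is on the left. I'll enlarge the dials.

```bash
python3 - <<'E'
import cv2
t=cv2.imread("pics/top0.png");c=t[170:310,350:540]
cv2.imwrite("pics/topc.png",cv2.resize(c,None,fx=4,fy=4,interpolation=cv2.INTER_CUBIC))
E
```

```text
(no output)
```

View pics/topc.png

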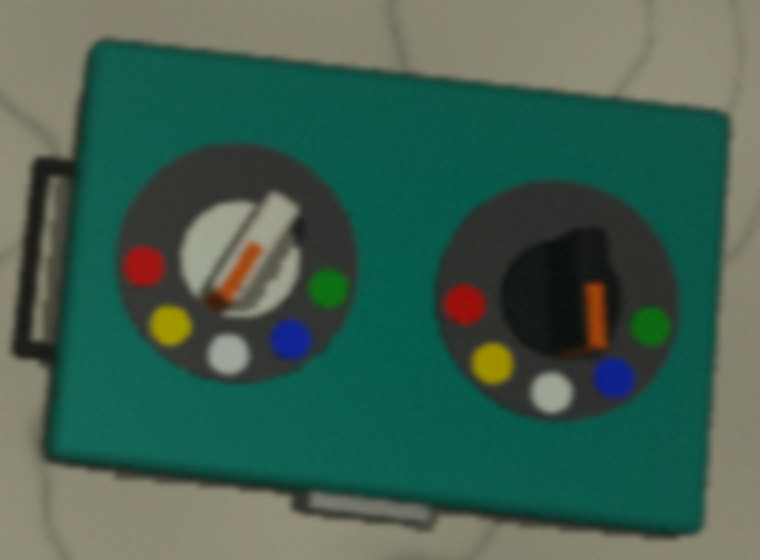

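```bash
cat > h.py <<'E'
import numpy as np
from rig import env
def px2w(uv,z,n="top"):
    c=env.calibration(n);u,v=uv
    d=c["rotation"]@np.array([(u-c["cx"])/c["fx"],(v-c["cy"])/c["fy"],1])
    p=c["position"]; return p+d*(z-p[2])/d[2]
def w2px(P,n):
    c=env.calibration(n);d=c["rotation"].T@(np.array(P)-c["position"]);return d[0]/d[2]*c["fx"]+c["cx"],d[1]/d[2]*c["fy"]+c["cy"]
E
python3 - <<'E'
from h import *
f=lambda u,v,z:px2w((350+(u+.5)/4-.5,170+(v+.5)/4-.5),z)
W=f(238,262,.102);B=f(557,300,.102)
print("W",W,"B",B,np.linalg.norm(W-B))
d=W-B;front=np.degrees(np.arctan2(d[1],d[0]))+90;print("front dir",front)
for n,c,dots in(("W",W,[(144,266),(170,326),(229,355),(291,341),(328,289)]),("B",B,[(465,304),(492,363),(551,393),(614,378),(650,327)])):
    print(n,[round(float(np.degrees(np.arctan2(*(f(*p,.102)-c)[1::-1]))),1) for p in dots])
for n,a,b in(("Wbar",(287,200),(217,303)),("Wstripe",(257,245),(222,303)),("Bbar",(588,230),(594,350)),("Bstripe",(594,285),(598,348))):
    A,Bb=f(*a,.147),f(*b,.147);print(n,(A+Bb)/2,np.linalg.norm(A-Bb),np.degrees(np.arctan2(*(Bb-A)[1::-1])))
o=env.observe();print(np.degrees(np.arctan2(o["tool_rot"][1,1],o["tool_rot"][0,1])))
for n,P in(("W",W),("B",B)): print(w2px([P[0],P[1],.147],"top"),w2px([P[0],P[1],.147],"scene"))
E
```

```text
W [ 0.53518763 -0.15994058  0.102     ] B [ 0.52087805 -0.288655    0.102     ] 0.12950739937021075
front dir 173.65630144785666
W [93.0, 133.5, 173.8, -146.8, -106.4]
B [93.0, 133.7, 174.5, -145.1, -106.0]
Wbar [ 0.5329747  -0.15779027  0.147     ] 0.04876851758395188 145.70987344572404
Wstripe [ 0.52415213 -0.15283802  0.147     ] 0.02645691636171522 148.72129639604813
Bbar [ 0.51927624 -0.28762813  0.147     ] 0.04642664820010507 -179.10716059102606
Bstripe [ 0.50899365 -0.28919625  0.147     ] 0.02430023993473411 -178.35186156702002
-67.95208848772481
(np.float64(414.0297365840328), np.float64(231.0500758032618)) (np.float64(252.2178894661014), np.float64(293.3413465498156))
(np.float64(498.00584655478815), np.float64(241.0421986837604)) (np.float64(171.11587411259544), np.float64(345.58821329189016))
```

White dial: centre about (0.534, -0.159), pointer at about 146.5° in world yaw, target 213.7° (a turn of +67°). Black dial: centre about (0.520, -0.288), pointer at about 180.7°, target 133.7° (−47°). Next I'll move above the white dial.

>>> jog_arm(hand=[0.0854, 0.0854, 0.0854, 0.0854, 0.0854], travel=[[0.0328, 0.0351, -0.004], [0.0328, 0.0351, -0.004], [0.0328, 0.0351, -0.004], [0.0328, 0.0351, -0.004], [0.0328, 0.0351, -0.004]], yaw=[-0.097, -0.097, -0.097, -0.097, -0.097], grip_force=40)

```text
time_s: 0.72
position: [0.3713, -0.3329, 0.228]
tool_rot: [[0.995, -0.103, -0.0], [-0.103, -0.995, 0.0], [-0.0, -0.0, -1.0]]
ft_force: [0.5, 0.5, 0.8]
grip_width: 0.0852
gripper_force: 0.0
```

>>> jog_arm(hand=[0.0854, 0.0854, 0.0854, 0.0854, 0.0854], travel=[[0.0328, 0.0351, -0.004], [0.0328, 0.0351, -0.004], [0.0328, 0.0351, -0.004], [0.0328, 0.0351, -0.004], [0.0328, 0.0351, -0.004]], yaw=[-0.097, -0.097, -0.097, -0.097, -0.097])

```text
time_s: 1.35
position: [0.5353, -0.1574, 0.2079]
tool_rot: [[0.832, -0.555, -0.001], [-0.555, -0.832, 0.0], [-0.001, 0.0, -1.0]]
ft_force: [0.2, -0.9, 0.4]
grip_width: 0.0855
gripper_force: 0.0
```

>>> jog_arm(hand=[0.06, 0.06, 0.06, 0.06, 0.06], travel=[[0, 0, 0], [0, 0, 0], [0, 0, 0], [0, 0, 0], [0, 0, 0]], yaw=[0, 0, 0, 0, 0])

```text
time_s: 1.98
position: [0.5342, -0.1592, 0.2085]
tool_rot: [[0.833, -0.553, 0.0], [-0.553, -0.833, -0.0], [0.0, -0.0, -1.0]]
ft_force: [-0.1, 0.2, -0.4]
grip_width: 0.0603
gripper_force: 0.0
```

```bash
python3 - <<'E'
from h import *
import cv2
o=env.observe();r=o["tool_rot"];print(o["time_s"],o["position"],np.degrees(np.arctan2(r[1,1],r[0,1])),o["ft_force"],o["grip_width"],o["q"])
s=env.get_image("scene")[:,:,::-1];cv2.imwrite("pics/s1.png",s)
E
```

```text
1.975 [ 0.53419685 -0.15924124  0.2084506 ] -123.5743235606814 [-0.05519426  0.19915426 -0.3572502 ] 0.06028315171413789 [-2.87675851e+01  2.43477404e+01  7.70830167e+01 -2.73247956e-04
  7.85595315e+01  9.48067927e+01]
```

View pics/s1.png

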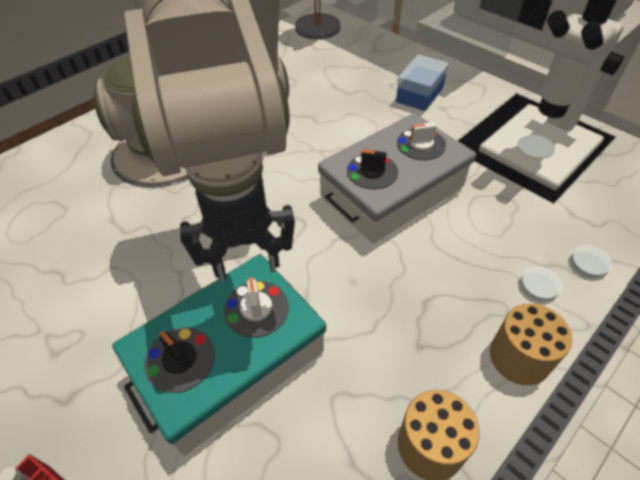

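The gripper hangs over the white dial, with fingertips near (228,270) and (268,250). The grey case is well away. I'll go down and close.

>>> jog_arm(hand=[0.06, 0.06, 0.06, 0.06, 0.06], travel=[[0, 0, -0.018], [0, 0, -0.018], [0, 0, -0.018], [0, 0, -0.018], [0, 0, 0]], yaw=[0, 0, 0, 0, 0])

```text
time_s: 2.65
position: [0.5339, -0.1586, 0.1354]
tool_rot: [[0.834, -0.552, -0.002], [-0.552, -0.834, 0.001], [-0.002, 0.0, -1.0]]
ft_force: [-0.5, -0.4, 0.2]
grip_width: 0.0601
gripper_force: 0.0
```

>>> jog_arm(hand=[0.04, 0.03, 0.02, 0.008, 0.008], travel=[[0, 0, 0], [0, 0, 0], [0, 0, 0], [0, 0, 0], [0, 0, 0]], yaw=[0, 0, 0, 0, 0])

```text
time_s: 3.28
position: [0.5344, -0.159, 0.1368]
tool_rot: [[0.834, -0.552, 0.0], [-0.552, -0.834, -0.001], [0.001, 0.0, -1.0]]
ft_force: [-2.8, -1.2, 5.5]
grip_width: 0.0135
gripper_force: 40.7
```

>>> jog_arm(hand=[0.008, 0.008, 0.008, 0.008, 0.008], travel=[[0, 0, 0], [0, 0, 0], [0, 0, 0], [0, 0, 0], [0, 0, 0]], yaw=[0, 0, 0, 0, 0])

```text
time_s: 3.9
position: [0.5344, -0.159, 0.1368]
tool_rot: [[0.834, -0.552, 0.0], [-0.552, -0.834, -0.001], [0.001, 0.0, -1.0]]
ft_force: [-2.7, -2.4, 5.3]
grip_width: 0.0131
gripper_force: 40.7
```

>>> jog_arm(hand=[0.008, 0.008, 0.008, 0.008, 0.008], travel=[[0, 0, 0], [0, 0, 0], [0, 0, 0], [0, 0, 0], [0, 0, 0]], yaw=[0.117, 0.117, 0.117, 0.117, 0.117])

```text
time_s: 4.53
position: [0.5345, -0.1588, 0.1368]
tool_rot: [[1.0, 0.003, 0.0], [0.003, -1.0, -0.0], [0.0, 0.0, -1.0]]
ft_force: [-2.1, 0.2, 5.8]
grip_width: 0.0132
gripper_force: 40.7
```

>>> jog_arm(hand=[0.008, 0.008, 0.008, 0.008, 0.008], travel=[[0, 0, 0], [0, 0, 0], [0, 0, 0], [0, 0, 0], [0, 0, 0]], yaw=[0.147, 0.147, 0.147, 0.147, 0])

```text
time_s: 5.15
position: [0.5344, -0.1585, 0.1368]
tool_rot: [[0.831, 0.556, 0.0], [0.556, -0.831, 0.0], [0.0, -0.0, -1.0]]
ft_force: [-3.5, 0.8, 6.6]
grip_width: 0.0133
gripper_force: 40.8
```

>>> jog_arm(hand=[0.008, 0.008, 0.008, 0.008, 0.008], travel=[[0, 0, 0], [0, 0, 0], [0, 0, 0], [0, 0, 0], [0, 0, 0]], yaw=[0, 0, 0, 0, 0])

```text
time_s: 5.78
position: [0.5344, -0.1585, 0.1368]
tool_rot: [[0.832, 0.555, 0.0], [0.555, -0.832, 0.0], [0.0, -0.0, -1.0]]
ft_force: [-1.5, 1.0, 6.4]
grip_width: 0.0132
gripper_force: 40.8
```

>>> jog_arm(hand=[0.06, 0.06, 0.06, 0.06, 0.06], travel=[[0, 0, 0], [0, 0, 0], [0, 0, 0], [0, 0, 0], [0, 0, 0.02]], yaw=[0, 0, 0, 0, 0])

```text
time_s: 6.4
position: [0.5339, -0.1585, 0.1554]
tool_rot: [[0.832, 0.554, -0.003], [0.554, -0.832, 0.002], [-0.001, -0.003, -1.0]]
ft_force: [0.5, -0.1, -0.2]
grip_width: 0.0599
gripper_force: 0.0
```

>>> jog_arm(hand=[0.06, 0.06, 0.06, 0.06, 0.06], travel=[[0, 0, 0.025], [0, 0, 0.03], [0, 0, 0.03], [0, -0.03, 0.0], [-0.003, -0.035, 0]], yaw=[0, 0, 0, -0.1, -0.119])

```text
time_s: 7.02
position: [0.5316, -0.2241, 0.2417]
tool_rot: [[0.934, 0.358, 0.001], [0.358, -0.934, -0.0], [0.001, 0.001, -1.0]]
ft_force: [-0.3, -0.1, -0.7]
grip_width: 0.06
gripper_force: 0.0
```

>>> jog_arm(hand=[0.06, 0.06, 0.06, 0.06, 0.06], travel=[[-0.005, -0.032, 0], [-0.006, -0.032, 0], [0, 0, 0], [0, 0, 0], [0, 0, 0]], yaw=[-0.119, -0.119, -0.119, 0, 0])

```text
time_s: 7.65
position: [0.5205, -0.2874, 0.2413]
tool_rot: [[1.0, 0.015, 0.0], [0.015, -1.0, 0.0], [0.0, -0.0, -1.0]]
ft_force: [-1.0, 0.9, -0.3]
grip_width: 0.0599
gripper_force: 0.0
```

```bash
python3 - <<'E'
from h import *
import cv2
o=env.observe();r=o["tool_rot"];print(o["time_s"],o["position"],np.degrees(np.arctan2(r[1,1],r[0,1])))
a=env.get_image("scene")[220:450,90:350,::-1];b=env.get_image("top")[170:310,350:540,::-1]
a=cv2.resize(a,(400,354),interpolation=cv2.INTER_CUBIC);b=cv2.resize(b,(400,295),interpolation=cv2.INTER_CUBIC)
b=cv2.copyMakeBorder(b,0,59,0,0,0);cv2.imwrite("pics/s2.png",np.hstack([a,b]))
E
```

```text
7.65 [ 0.52053144 -0.28742699  0.2413463 ] -89.16736141242258
```

View pics/s2.png

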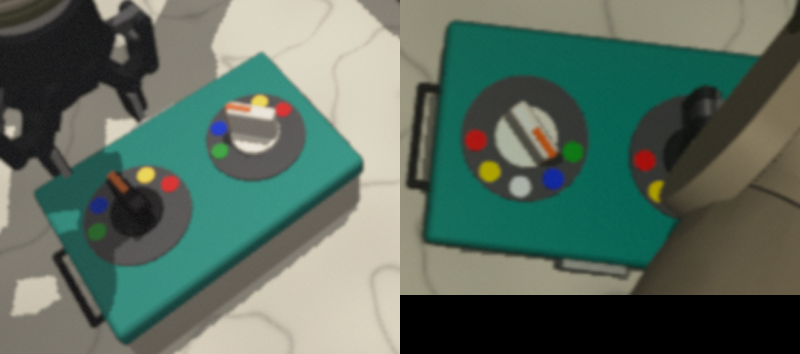

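The white pointer now aims at the blue dot: in the top half of the view the bar runs from (520,108) to (550,157), about -148° against a target of -146°. The black dial is next.

>>> jog_arm(hand=[0.06, 0.06, 0.06, 0.06, 0.06], travel=[[0, 0, -0.027], [0, 0, -0.027], [0, 0, -0.026], [0, 0, -0.025], [0, 0, 0]], yaw=[0, 0, 0, 0, 0])

```text
time_s: 8.38
position: [0.52, -0.287, 0.135]
tool_rot: [[1.0, 0.013, -0.003], [0.013, -1.0, 0.002], [-0.003, -0.002, -1.0]]
ft_force: [1.2, 0.1, 0.2]
grip_width: 0.0601
gripper_force: 0.0
```

>>> jog_arm(hand=[0.04, 0.03, 0.02, 0.008, 0.008], travel=[[0, 0, 0], [0, 0, 0], [0, 0, 0], [0, 0, 0], [0, 0, 0]], yaw=[0, 0, 0, 0, 0])

```text
time_s: 9.0
position: [0.5206, -0.288, 0.137]
tool_rot: [[1.0, 0.012, 0.001], [0.012, -1.0, -0.001], [0.001, 0.001, -1.0]]
ft_force: [-1.3, -0.4, 6.2]
grip_width: 0.0133
gripper_force: 40.8
```

>>> jog_arm(hand=[0.008, 0.008, 0.008, 0.008, 0.008], travel=[[0, 0, 0], [0, 0, 0], [0, 0, 0], [0, 0, 0], [0, 0, 0]], yaw=[0, 0, 0, 0, 0])

```text
time_s: 9.62
position: [0.5206, -0.288, 0.137]
tool_rot: [[1.0, 0.012, 0.001], [0.012, -1.0, -0.001], [0.001, 0.001, -1.0]]
ft_force: [-0.6, 0.5, 5.9]
grip_width: 0.0133
gripper_force: 40.8
```

>>> jog_arm(hand=[0.008, 0.008, 0.008, 0.008, 0.008], travel=[[0, 0, 0], [0, 0, 0], [0, 0, 0], [0, 0, 0], [0, 0, 0]], yaw=[-0.117, -0.117, -0.117, -0.117, -0.117])

```text
time_s: 10.25
position: [0.5205, -0.2885, 0.137]
tool_rot: [[0.838, -0.546, 0.001], [-0.546, -0.838, -0.002], [0.002, 0.001, -1.0]]
ft_force: [-3.4, -2.9, 4.8]
grip_width: 0.0134
gripper_force: 40.8
```

>>> jog_arm(hand=[0.008, 0.008, 0.008, 0.008, 0.008], travel=[[0, 0, 0], [0, 0, 0], [0, 0, 0], [0, 0, 0], [0, 0, 0]], yaw=[-0.117, -0.118, 0, 0, 0])

```text
time_s: 10.88
position: [0.5203, -0.2887, 0.137]
tool_rot: [[0.691, -0.723, 0.0], [-0.723, -0.691, -0.002], [0.002, 0.001, -1.0]]
ft_force: [-2.0, -2.0, 4.3]
grip_width: 0.0132
gripper_force: 40.8
```

>>> jog_arm(hand=[0.06, 0.06, 0.06, 0.06, 0.06], travel=[[0, 0, 0], [0, 0, 0], [0, 0, 0], [0, 0, 0], [0, 0, 0.02]], yaw=[0, 0, 0, 0, 0])

```text
time_s: 11.5
position: [0.52, -0.2873, 0.1552]
tool_rot: [[0.691, -0.723, -0.002], [-0.723, -0.691, 0.002], [-0.003, 0.0, -1.0]]
ft_force: [-0.2, 0.1, 0.9]
grip_width: 0.0599
gripper_force: 0.0
```

>>> jog_arm(hand=[0.06, 0.06, 0.06, 0.06, 0.06], travel=[[0, 0, 0.03], [0, 0, 0.03], [0, 0, 0.03], [-0.02, -0.03, 0], [-0.04, -0.04, 0]], yaw=[0, 0, 0, 0.05, 0.05])

```text
time_s: 12.12
position: [0.4606, -0.3579, 0.2465]
tool_rot: [[0.762, -0.647, 0.001], [-0.647, -0.762, -0.001], [0.001, -0.0, -1.0]]
ft_force: [-0.3, -1.2, -0.3]
grip_width: 0.0601
gripper_force: 0.0
```

>>> jog_arm(hand=[0.06, 0.06, 0.06, 0.06, 0.06], travel=[[-0.04, -0.04, 0], [-0.04, -0.04, 0], [-0.04, -0.03, 0], [-0.04, -0.03, 0], [-0.04, -0.02, 0]], yaw=[0, 0, 0, 0, 0])

```text
time_s: 12.75
position: [0.2589, -0.5188, 0.2461]
tool_rot: [[0.759, -0.651, 0.0], [-0.651, -0.759, 0.0], [0.0, -0.0, -1.0]]
ft_force: [-1.0, -0.2, 0.2]
grip_width: 0.0597
gripper_force: 0.0
```

>>> jog_arm(hand=[0.06, 0.06, 0.06, 0.06, 0.06], travel=[[0, 0, 0], [0, 0, 0], [0, 0, 0], [0, 0, 0], [0, 0, 0]], yaw=[0, 0, 0, 0, 0])

```text
time_s: 13.38
position: [0.261, -0.5175, 0.2463]
tool_rot: [[0.76, -0.65, 0.0], [-0.65, -0.76, -0.0], [0.0, -0.0, -1.0]]
ft_force: [0.4, 0.8, 0.6]
grip_width: 0.0598
gripper_force: 0.0
```

```bash
python3 - <<'E'
from h import *
import cv2
print(env.observe()["position"],env.observe()["qvel"])
b=env.get_image("top")[170:310,350:540,::-1]
cv2.imwrite("pics/t3.png",cv2.resize(b,None,fx=4,fy=4,interpolation=cv2.INTER_CUBIC))
E
```

```text
[ 0.26095012 -0.51749712  0.24633445] [-0.23750057  0.00730689 -0.01447918  0.07968923 -0.07960882 -0.06596996]
```

View pics/t3.png

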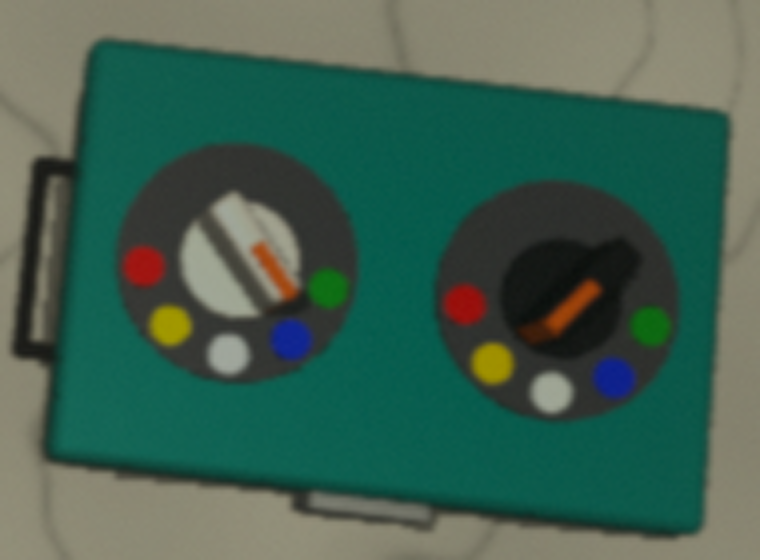

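White stripe: (258,245) to (292,296), about 213.7°, at blue. Black stripe: (597,284) to (550,332), about 135°, at yellow. The arm is clear, so I'm handing it in.

```bash
python3 -c "
from rig import env
print(env.close_job())"
```

```text
the job is handed in; nothing more can be done
None
```

I set the teal case's white dial to the blue dot and then its black dial to the yellow dot. The final picture shows both within about 2° of their dots, the grey case was not touched, and I handed the job in after about 13.5 s; no verdict came back.

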